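# Match thread spools to the wound bobbins

## Task

Each of the four thread stands on the cutting mat already carries a wound bobbin for one sewing job. Put the spool of the same colour over the spindle of each stand, slid right down until it sits on the felt pad, and let go of it. Leave the spool that has no matching bobbin, and the glue bottle, standing where they are.

Things in the scene. Friction and masses are not known exactly. Their poses are not given: they have to be found in the camera images.
- spool_black_mid (a point): Spool of black thread standing upright on the mat: thread wound on an open cardboard tube, 44 mm diameter, 60 mm tall, with a 22 mm bore right through. This point is the spool's centre, half-way up, on its axis; z runs along the axis. About 60 to 130 g.
- spool_red_mid (a point): Spool of dark red thread standing upright on the mat: thread wound on an open cardboard tube, 44 mm diameter, 60 mm tall, with a 22 mm bore right through. This point is the spool's centre, half-way up, on its axis; z runs along the axis. About 60 to 130 g.
- spool_blue_mid (a point): Spool of blue thread standing upright on the mat: thread wound on an open cardboard tube, 44 mm diameter, 60 mm tall, with a 22 mm bore right through. This point is the spool's centre, half-way up, on its axis; z runs along the axis. About 60 to 130 g.
- spool_white_mid (a point): Spool of off-white thread standing upright on the mat: thread wound on an open cardboard tube, 44 mm diameter, 60 mm tall, with a 22 mm bore right through. This point is the spool's centre, half-way up, on its axis; z runs along the axis. About 60 to 130 g.
- spool_yellow_mid (a point): Spool of yellow thread standing upright on the mat: thread wound on an open cardboard tube, 44 mm diameter, 60 mm tall, with a 22 mm bore right through. This point is the spool's centre, half-way up, on its axis; z runs along the axis. About 60 to 130 g. No stand has a yellow bobbin.
- stand_black: Thread stand with a bobbin of black thread, fixed. Origin: at bench level on the axis of its upright spindle (6 mm thick, tip 81 mm up), z up. Felt pad round the spindle: 48 mm across, top 15 mm up; a spool seated on it has its centre 45 mm up. Wooden foot 12 mm high, x -42 to +86 mm, y -32 to +32 mm. Wound bobbin (pale rims and hub) at x +65 mm: 31 mm across, its peg 32 mm high.
- stand_red: Thread stand with a bobbin of dark red thread, fixed. Origin: at bench level on the axis of its upright spindle (6 mm thick, tip 81 mm up), z up. Felt pad round the spindle: 48 mm across, top 15 mm up; a spool seated on it has its centre 45 mm up. Wooden foot 12 mm high, x -42 to +86 mm, y -32 to +32 mm. Wound bobbin (pale rims and hub) at x +65 mm: 31 mm across, its peg 32 mm high.
- stand_blue: Thread stand with a bobbin of blue thread, fixed. Origin: at bench level on the axis of its upright spindle (6 mm thick, tip 81 mm up), z up. Felt pad round the spindle: 48 mm across, top 15 mm up; a spool seated on it has its centre 45 mm up. Wooden foot 12 mm high, x -42 to +86 mm, y -32 to +32 mm. Wound bobbin (pale rims and hub) at x +65 mm: 31 mm across, its peg 32 mm high.
- stand_white: Thread stand with a bobbin of off-white thread, fixed. Origin: at bench level on the axis of its upright spindle (6 mm thick, tip 81 mm up), z up. Felt pad round the spindle: 48 mm across, top 15 mm up; a spool seated on it has its centre 45 mm up. Wooden foot 12 mm high, x -42 to +86 mm, y -32 to +32 mm. Wound bobbin (pale rims and hub) at x +65 mm: 31 mm across, its peg 32 mm high.
- glue_bottle: Amber glue bottle with a red nozzle, 50 mm diameter, 132 mm tall, standing loose on the bench to the left of the stands; a bystander. Origin at the centre of its underside, z up.
Not all that is in view belongs to the job. Leave any pink or turquoise look-alike of the part that bears spool_red_mid alone.

How it is judged:
By the outcome, as a careful person would: the job done as asked, in the order asked, and still so for the second after the job is handed in, with the robot touching nothing.
It also fails if it takes over 96 s, if anything falls off the work surface, if the arm or the gripper's body presses on something with over 40 N, if the wrist force passes 120 N, or if a joint passes its speed limit or range.

## Robot

A 6-joint arm with a two-finger parallel gripper is mounted at the origin on the work surface. World frame = base frame: x ahead of the robot, y to its left, z up, the work surface at z = 0. Lengths are in m, angles in rad, forces in N, time in s.
With the tool pointing down it reaches from about 0.325 to 0.875 m from the base axis. Payload 4.4 kg.
Tool frame: the origin (TCP) lies at the very end of the fingers, on their centre line; the grasp point (between the pads) lies 19 mm behind it; z points along the fingers, y is the direction in which the jaws open and shut (so a half turn about z gives the same grasp; the last joint's range is limited). The gripper opens to 85 mm and grips with 20 to 120 N. Pads are 22 mm wide; open, the fingers measure 114 mm over their backs; the gripper's body (76 mm by 85 mm) begins 54 mm behind the grasp point. The pads swing forward as they close: fully open they stand 13 mm farther back than shut.
Start: joints at [1.101, 0.207, 1.542, -0, 1.393, -0.15], TCP at [0.18, 0.546, 0.231] pointing down, gripper open.
Joint ranges: [-2.73, 2.73], [-0.86, 2.22], [0.23, 2.46], [-1.11, 4.25], [0.08, 2.63], [-2.82, 2.82]. Speed limits (rad/s): [2.79, 2.79, 3.14, 3.14, 3.14, 3.14].

## Interface

Orientations are given as a 3x3 rotation matrix whose columns are the frame's x, y, z axes.
In Python, from station import * gives the robot as it stands. Calls block until the motion is done:
- goto(position, orientation): joint-space move of the TCP to a pose.
- move_linear(position, rot=None, velocity=0.15, guard=None): straight line of the TCP; rot=None keeps the orientation; velocity is the mean speed in m/s. With guard (N) it stops when the force on the tool has changed by that much, and returns True; else False.
- move_joints(angles): joint-space move.
- command_gripper(opening, grasp_force=None): finger opening in m; grasp_force is the grip in N (None keeps the last); returns when the fingers have stopped.
- wait(seconds).
- inverse_kinematics(position, orientation): joint angles nearest the present ones, or None.
- state(): the state.
- get_image(name): name is "scene" or "side" or "wrist"; returns a dict with "frame" (420x560x3 uint8, red, green, blue), "z_map" (420x560 float32, m along the optical axis (not along the pixel's ray), 0 where there is no reading), "K" (3x3 intrinsics, pixels), "k1" (the pictures are not rectified: a ray, as slopes to the right and down, at radius r is drawn at 1 + k1 r^2 times it, then the intrinsics apply), "view" (4x4, takes a point from world to camera coordinates). Camera axes: x right, y down, z forward; pixel columns grow to the right and rows downward; lengths in m; the calibration is good to about 2 mm. A picture is of the moment at which its call begins.
A pose or a line that the arm cannot do raises PlanningError and nothing moves.
- finish_job(): hands the job in, once; it reports no verdict.
The state is a dict: "time": time; "joints": joint angles; "qvel": joint speeds; "effort": joint torques, N m; "tcp_pos": TCP position; "tcp_rot": TCP orientation; "ft_force": force on the tool from outside, world axes, zero at the start; "ft_torque": the same for the moment, N m; "gripper_width": finger opening in m.
Only numpy, scipy, OpenCV 4.12 (cv2) and the standard library are available. Lean on these libraries where they do the work, as an engineer would, in place of code of your own. Each camera call takes 0.05 s, during which the arm holds its last target.

## Working session

There is one attempt and no reset: what is moved stays moved. The work goes in short steps, each a Python script; the robot and the scene stay as the last script left them, time stands still between calls to the robot, and variables do not carry over. Pictures are saved under pics/ and viewed, and the job is handed in when it is done.

```bash
mkdir -p pics; ls
python3 - <<'E'
from station import *
import cv2,numpy as np
for n in ["scene","side","wrist"]:
    d=get_image(n); cv2.imwrite(f"pics/{n}0.png",d["frame"][:,:,::-1]); np.savez(f"{n}0.npz",**d)
    print(n,d["K"].tolist(),d["k1"],np.round(d["view"],3).tolist(),(d["z_map"]>0).mean())
print(state()["time"])
E
```

```text
pics
scene [[399.7405200939822, 0.0, 273.6456815346887], [0.0, 399.7405200939822, 206.13325192001753], [0.0, 0.0, 1.0]] -0.07675899099794191 [[0.15, 0.988, 0.021, -0.171], [0.542, -0.064, -0.838, -0.186], [-0.827, 0.137, -0.545, 1.339], [0.0, 0.0, 0.0, 1.0]] 0.9957610544217687
side [[457.61899703912457, 0.0, 272.1182486048774], [0.0, 457.61899703912457, 210.51780213743933], [0.0, 0.0, 1.0]] -0.07892939760424549 [[0.881, -0.473, -0.019, -0.394], [-0.34, -0.607, -0.718, 0.279], [0.328, 0.639, -0.696, 0.88], [0.0, 0.0, 0.0, 1.0]] 0.9958971088435374
wrist [[289.17338728207505, 0.0, 277.60507250583186], [0.0, 289.17338728207505, 207.88184783438945], [0.0, 0.0, 1.0]] -0.018000098361421565 [[0.313, 0.95, -0.002, -0.574], [0.916, -0.301, 0.264, -0.034], [0.251, -0.085, -0.964, 0.378], [0.0, 0.0, 0.0, 1.0]] 0.990765306122449
0.15
```

View pics/scene0.png

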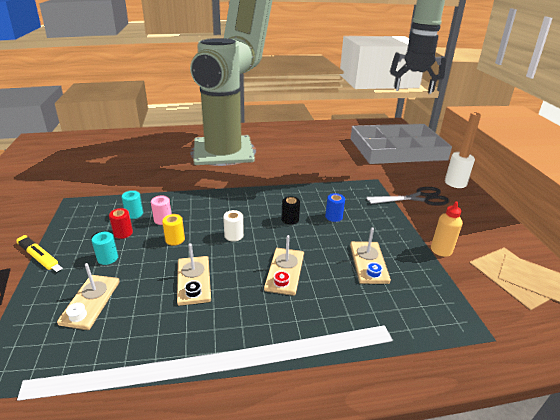

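View pics/side0.png

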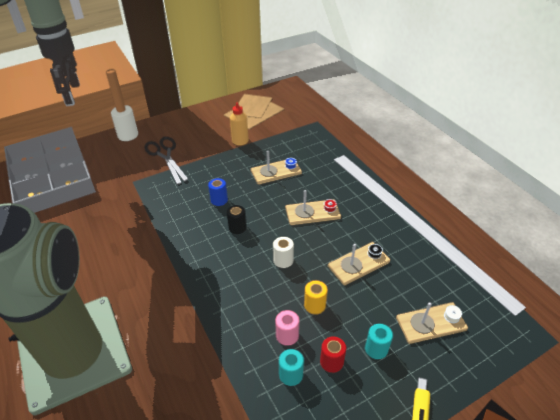

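View pics/wrist0.png

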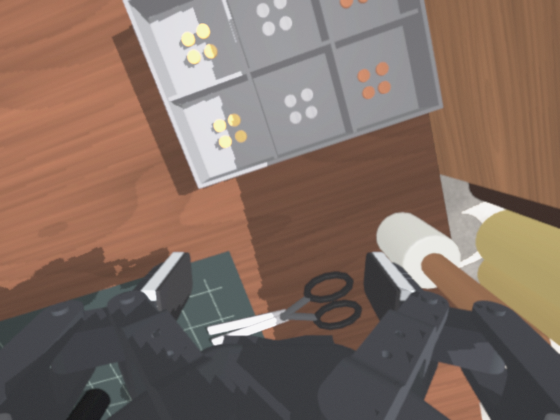

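The scene view shows the spools: teal (132,205) and (105,247), pink (161,210), dark red (120,222), yellow (173,229), white (233,225), black (290,209) and blue (336,207). The stand bobbins are white (75,312), black (193,289), red (281,279) and blue (375,270). The glue bottle is at (447,232).

For red, the possible confusions are the pink spool (161,210), the two teal spools and the true red one (120,222). I choose (120,222) and will check it in a close crop. Next I'll measure from the clouds of both cameras.

```bash
cat > h.py <<'E'
import cv2,numpy as np
def rays(d):
    h,w=d["z_map"].shape
    uv=np.stack(np.meshgrid(np.arange(w),np.arange(h)),-1).reshape(-1,1,2).astype(np.float64)
    return cv2.undistortPoints(uv,d["K"],np.array([float(d["k1"]),0,0,0.])).reshape(h,w,2)
def cloud(d):
    r=rays(d); z=d["z_map"].astype(float); P=np.dstack([r[...,0]*z,r[...,1]*z,z])
    V=d["view"]; return (P-V[:3,3])@V[:3,:3]
def onplane(d,zp):
    r=rays(d); V=d["view"]; R=V[:3,:3]; c=-R.T@V[:3,3]
    D=np.dstack([r,np.ones(r.shape[:2])])@R
    return c+D*((zp-c[2])/D[...,2])[...,None]
def project(d,p):
    V=d["view"]; rv,_=cv2.Rodrigues(V[:3,:3]); return cv2.projectPoints(np.atleast_2d(np.float64(p)),rv,V[:3,3],d["K"],np.array([float(d["k1"]),0,0,0.]))[0].reshape(-1,2)
E
python3 - <<'E'
from h import *
for n in ["scene","side"]:
    d=dict(np.load(n+"0.npz")); P=cloud(d); f=d["frame"]
    mat=(abs(P[...,2])<.02)&(P[...,0]>.4)&(P[...,0]<.8)&(abs(P[...,1])<.3)
    print(n,"mat z",np.median(P[mat][:,2]),P[mat][:,2].std())
    hsv=cv2.cvtColor(f,cv2.COLOR_RGB2HSV)
    m=((P[...,2]>.052)&(P[...,2]<.068)&(P[...,0]>.25)&(P[...,0]<.85)&(abs(P[...,1])<.5)).astype(np.uint8)
    k,l,s,c=cv2.connectedComponentsWithStats(m)
    for i in range(1,k):
        if s[i,4]<60: continue
        q=P[l==i][:,:2]
        T=onplane(d,.06)[l==i][:,:2]
        e,r=cv2.minEnclosingCircle(q.astype(np.float32)); 
        print(n,np.round(c[i]),s[i,4],"circ",np.round(e,4),round(r,4),"z",np.round(np.percentile(P[l==i][:,2],[5,50,95]),4),"hsv",np.median(hsv[l==i],0))
a=cv2.imread("pics/scene0.png")[180:340,50:410]; cv2.imwrite("pics/c1.png",cv2.resize(a,None,fx=2.2,fy=2.2,interpolation=3))
E
```

```text
scene mat z 0.0023972610985926136 0.004181337482590399
scene [130. 196.] 158 circ [ 0.3567 -0.2396] 0.0234 z [0.0535 0.0592 0.0615] hsv [ 90.  193.  227.5]
scene [336. 199.] 170 circ [0.4313 0.2613] 0.0229 z [0.0535 0.0595 0.0615] hsv [111.  216.  221.5]
scene [160. 202.] 179 circ [ 0.3902 -0.1673] 0.0234 z [0.0532 0.0594 0.0614] hsv [162.  70. 255.]
scene [291. 202.] 171 circ [0.4305 0.1492] 0.0225 z [0.0528 0.0595 0.0618] hsv [ 75. 104.  26.]
scene [119. 215.] 193 circ [ 0.4356 -0.2548] 0.0236 z [0.0528 0.059  0.0614] hsv [178. 220. 233.]
scene [233. 217.] 200 circ [0.4783 0.0041] 0.0223 z [0.0532 0.0597 0.0616] hsv [ 16.   3. 255.]
scene [172. 221.] 210 circ [ 0.4763 -0.1311] 0.0231 z [0.0532 0.0589 0.0612] hsv [ 26. 211. 255.]
scene [446. 234.] 141 circ [0.5922 0.4754] 0.025 z [0.0528 0.0597 0.067 ] hsv [ 17. 154. 213.]
scene [102. 239.] 252 circ [ 0.5253 -0.2762] 0.023 z [0.053  0.0597 0.0619] hsv [ 90. 192. 232.]
side mat z 0.001060374383116682 0.004404531675437302
side [239. 127.] 77 circ [0.5899 0.4679] 0.0243 z [0.0536 0.0602 0.0672] hsv [ 18. 150. 164.]
side [217. 184.] 165 circ [0.4297 0.2603] 0.0242 z [0.0532 0.0583 0.0613] hsv [113. 193. 179.]
side [236. 212.] 190 circ [0.4304 0.1464] 0.0228 z [0.0529 0.0584 0.0606] hsv [75. 25. 41.]
side [283. 245.] 237 circ [0.4774 0.002 ] 0.0229 z [0.0532 0.0587 0.0612] hsv [ 30.  12. 240.]
side [316. 290.] 279 circ [ 0.473  -0.1337] 0.023 z [0.0543 0.0585 0.0609] hsv [ 23. 205. 247.]
side [287. 321.] 318 circ [ 0.3905 -0.1694] 0.0223 z [0.0532 0.0587 0.0613] hsv [165.5  85.  249. ]
side [380. 334.] 350 circ [ 0.5244 -0.2779] 0.0228 z [0.0533 0.0588 0.0609] hsv [ 90.  191.5 199.5]
side [333. 348.] 379 circ [ 0.4351 -0.2584] 0.0227 z [0.0534 0.0586 0.0611] hsv [179. 206. 193.]
side [291. 361.] 374 circ [ 0.3552 -0.2428] 0.023 z [0.0541 0.0586 0.0608] hsv [ 90.  184.  204.5]
```

View pics/c1.png

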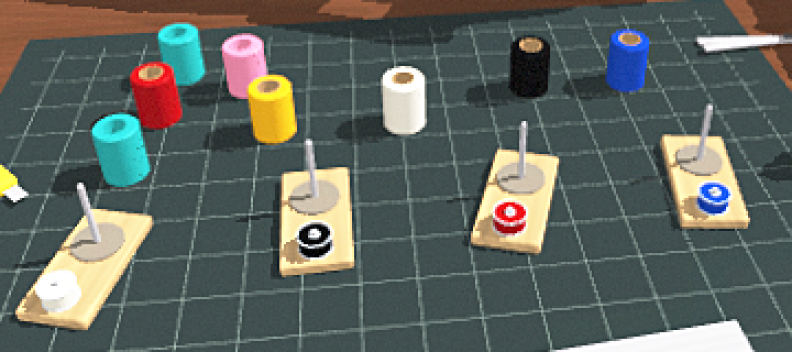

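The crop confirms that the dark red spool, flanked by teal and pink ones, is the one at scene (120,222). Now the stands.

Run:
```python
from h import *
from scipy.optimize import least_squares
res={}
for n in ["scene","side"]:
    d=dict(np.load(n+"0.npz")); P=cloud(d); f=d["frame"]; hsv=cv2.cvtColor(f,cv2.COLOR_RGB2HSV)
    Q=onplane(d,.012); Q15=onplane(d,.015)
    reg=(Q[...,0]>.5)&(Q[...,0]<.8)&(abs(Q[...,1])<.42)
    wood=reg&(hsv[...,0]>10)&(hsv[...,0]<28)&(hsv[...,1]>45)&(hsv[...,1]<180)&(hsv[...,2]>130)&(P[...,2]<.03)
    k,l,s,c=cv2.connectedComponentsWithStats(wood.astype(np.uint8))
    vis=f.copy()
    for i in range(1,k):
        if s[i,4]<250: continue
        w=(l==i)&(P[...,2]>.0085)   # top surface
        r=cv2.minAreaRect(Q[w][:,:2].astype(np.float32))
        hull=np.zeros(l.shape,np.uint8); pts=np.argwhere(l==i)[:,::-1].astype(np.int32)
        cv2.fillConvexPoly(hull,cv2.convexHull(pts),1)
        g=(hull>0)&(hsv[...,1]<50)&(hsv[...,2]>80)&(abs(P[...,2]-.015)<.008)
        # pad: largest grey comp
        kk,ll,ss,cc=cv2.connectedComponentsWithStats(g.astype(np.uint8)); 
        out=[]
        for j in range(1,kk):
            if ss[j,4]>40:
                e,rr=cv2.minEnclosingCircle(Q15[ll==j][:,:2].astype(np.float32)); out.append((np.round(e,4),round(rr,4),ss[j,4],np.median(f[ll==j],0)))
        # spindle: high points near
        cen=np.array(r[0]); sp=(P[...,2]>.03)&(P[...,2]<.09)&(np.hypot(P[...,0]-cen[0],P[...,1]-cen[1])<.045)
        b=cv2.boxPoints(r)
        vis[l==i]=(255,0,255)
        t=P[sp]; top=t[t[:,2]>.07]; mid=t[t[:,2]>.045]
        print(n,np.round(c[i]),s[i,4],"rect",np.round(r[0],4),np.round(r[1],4),round(r[2],1),"\n   pad",out,"spin",len(top),np.round(np.median(mid,0),4) if len(mid) else 0, t[:,2].max() if len(t) else 0)
    cv2.imwrite(f"pics/w_{n}.png",vis[:,:,::-1])
```

```text
scene [369. 263.] 763 rect [0.6132 0.29  ] [0.0653 0.1358] 80.6 
   pad [(array([0.5897, 0.2939]), 0.0232, np.int32(195), array([209., 196., 176.]))] spin 14 [0.5921 0.2939 0.0651] 0.08270581029460676
scene [285. 273.] 769 rect [0.6174 0.1022] [0.0639 0.1316] 70.4 
   pad [(array([0.5934, 0.1109]), 0.0234, np.int32(226), array([210., 197., 176.]))] spin 15 [0.5964 0.1093 0.065 ] 0.08244188770767005
scene [194. 282.] 875 rect [ 0.6197 -0.087 ] [0.1332 0.0636] 2.3 
   pad [(array([ 0.5969, -0.088 ]), 0.0231, np.int32(241), array([210., 196., 176.]))] spin 14 [ 0.5982 -0.0871  0.0641] 0.08284445282015268
scene [ 90. 303.] 1108 rect [ 0.6567 -0.2844] [0.0669 0.1317] 73.6 
   pad [(array([ 0.6335, -0.2796]), 0.0237, np.int32(284), array([210., 196., 176.])), (array([ 0.6987, -0.2958]), 0.0159, np.int32(87), array([249., 247., 240.]))] spin 19 [ 0.6357 -0.2782  0.0634] 0.08229194881927916
side [274. 172.] 553 rect [0.6127 0.2857] [0.0686 0.1267] 80.9 
   pad [(array([0.5931, 0.2939]), 0.0248, np.int32(125), array([170., 163., 147.]))] spin 8 [0.5921 0.291  0.0641] 0.07973718023310607
side [311. 213.] 718 rect [0.6146 0.0989] [0.0673 0.1265] 69.9 
   pad [(array([0.5961, 0.1085]), 0.0232, np.int32(170), array([170., 164., 148.]))] spin 11 [0.5952 0.107  0.0667] 0.08078558299843495
side [358. 264.] 944 rect [ 0.6173 -0.0902] [0.1285 0.0661] 1.9 
   pad [(array([ 0.598 , -0.0895]), 0.0226, np.int32(235), array([170., 164., 147.]))] spin 12 [ 0.5959 -0.0902  0.0648] 0.08198576187119025
side [429. 324.] 1252 rect [ 0.6545 -0.2884] [0.0648 0.1302] 73.8 
   pad [(array([ 0.6974, -0.2991]), 0.0171, np.int32(74), array([173., 174., 165.])), (array([ 0.6358, -0.2814]), 0.0232, np.int32(329), array([167., 161., 145.]))] spin 14 [ 0.6342 -0.2828  0.0653] 0.08092115644425246
```

```bash
cat > job.py <<'E'
from station import *
from h import *
SP=dict(black=(.4305,.1478),blue=(.4305,.2608),white=(.4778,.003),red=(.4354,-.2566))
ST=dict(black=(.597,-.0885,2.1),blue=(.592,.2927,-9.3),red=(.5955,.1085,-19.8),white=(.6348,-.2803,-16.3))
def rot(yaw):
    a=np.radians(yaw); y=np.array([-np.sin(a),np.cos(a),0]); z=np.array([0,0,-1.])
    return np.column_stack([np.cross(y,z),y,z])
def pick_rot(xy,yaw):
    c=[]
    for k in (0,180):
        q=inverse_kinematics([*xy,.15],rot(yaw+k))
        if q is not None: c.append((abs(q[5]),k))
    return rot(yaw+min(c)[1])
def say(*a):
    s=state(); print(*a,"t",round(s["time"],2),"tcp",np.round(s["tcp_pos"],4),"w",round(s["gripper_width"],4),"F",np.round(s["ft_force"],1))
def snap(n,name):
    d=get_image(n); cv2.imwrite(f"pics/{name}.png",d["frame"][:,:,::-1]); np.savez(f"{name}.npz",**d); return d
def pick(c):
    R=pick_rot(SP[c],ST[c][2]); p=SP[c]
    command_gripper(.066,40)
    goto([*p,.15],R); say("above")
    print(move_linear([*p,.019],velocity=.12,guard=12)); 
    command_gripper(0.0,40); say("grip")
    move_linear([*p,.14],velocity=.15); say("lift")
def carry(c):
    s=ST[c]; move_linear([s[0],s[1],.14],velocity=.25); say("over")
def place(c):
    s=ST[c]
    move_linear([s[0],s[1],.045],velocity=.08,guard=10); say("near")
    print("contact",move_linear([s[0],s[1],.028],velocity=.02,guard=5)); say("down")
    command_gripper(.06); say("open")
    move_linear([s[0],s[1],.15],velocity=.15); say("up")
E
python3 - <<'E'
from job import *
pick("black"); carry("black"); snap("scene","b_scene"); snap("side","b_side")
E
```

```text
above t 2.23 tcp [0.4307 0.1484 0.1503] w 0.066 F [ 0.8  0.1 -0.4]
False
grip t 3.79 tcp [0.4314 0.148  0.02  ] w 0.0432 F [-2.   0.2  5.5]
lift t 4.75 tcp [0.4295 0.1476 0.1389] w 0.0434 F [-0.3  0.4 -0.6]
over t 6.06 tcp [ 0.5961 -0.0875  0.1395] w 0.0437 F [-1.1  0.6  0.3]
```

Run:
```python
import cv2,numpy as np
a=cv2.imread("pics/b_scene.png")[130:330,120:320]; b=cv2.imread("pics/b_side.png")[130:330,260:460]
cv2.imwrite("pics/b.png",np.hstack([cv2.resize(x,(400,400),interpolation=3) for x in (a,b)]))
```

```text
(no output)
```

View pics/b.png

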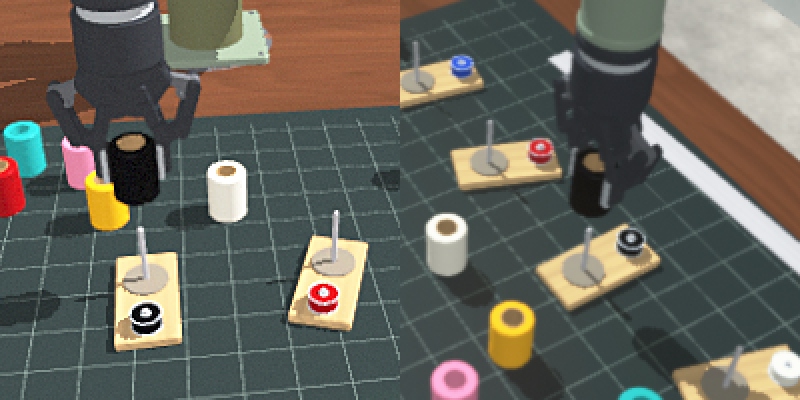

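The black spool is held upright in the jaws (scene crop (133,170)), above the black stand's spindle (143,230). Lowering it.

Run:
```python
from job import *
place("black"); snap("scene","c_scene"); snap("side","c_side")
a=cv2.imread("pics/c_scene.png")[130:330,120:320]; b=cv2.imread("pics/c_side.png")[130:330,260:460]
cv2.imwrite("pics/c.png",np.hstack([cv2.resize(x,(400,400),interpolation=3) for x in (a,b)]))
```

```text
near t 7.49 tcp [ 0.5977 -0.0887  0.0458] w 0.0431 F [-0.1  0.4 -1.7]
contact True
down t 8.06 tcp [ 0.5969 -0.0885  0.035 ] w 0.0433 F [-1.8  0.6  4.2]
open t 8.37 tcp [ 0.5957 -0.0881  0.0337] w 0.0601 F [ 0.7 -0.   0.1]
up t 9.29 tcp [ 0.5961 -0.0883  0.1488] w 0.0604 F [-0.3 -0.5 -0. ]
```

View pics/c.png

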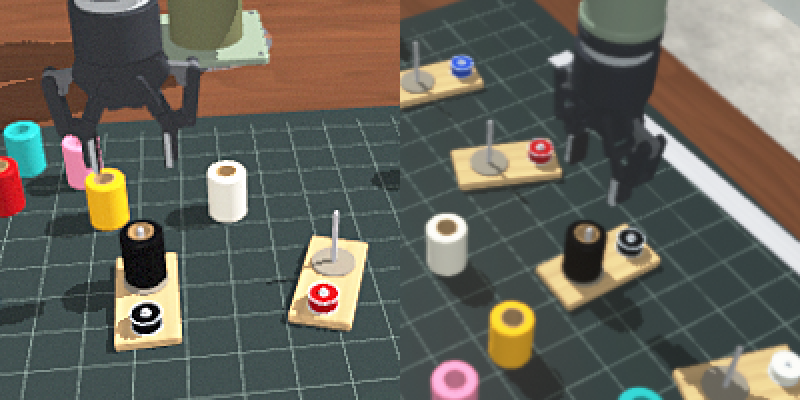

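The black spool sits on its pad with the spindle through the bore (crop (142,232)). Next: blue, red and white, each checked by the contact heights and widths.

Run:
```python
from job import *
for c in ("blue","red","white"):
    pick(c)
    w=state()["gripper_width"]
    assert .040<w<.048,w
    carry(c); place(c)
    z=state()
    print(c,"done")
snap("scene","e_scene"); snap("side","e_side")
```

```text
above t 11.07 tcp [0.4313 0.2603 0.1502] w 0.0663 F [ 0.3 -0.2  0.7]
False
grip t 12.63 tcp [0.4314 0.2612 0.0201] w 0.0431 F [-0.3  1.   5.1]
lift t 13.59 tcp [0.4295 0.2604 0.1388] w 0.0431 F [-0.1 -0.6 -1.5]
over t 14.4 tcp [0.5904 0.2923 0.1384] w 0.0436 F [ 0.4  0.3 -0.4]
near t 15.74 tcp [0.5927 0.2929 0.0459] w 0.0436 F [-0.2  0.8  0.1]
contact True
down t 16.3 tcp [0.592  0.2927 0.0352] w 0.043 F [-1.3 -0.4  4.4]
open t 16.61 tcp [0.5906 0.2922 0.0335] w 0.0603 F [-0.1  0.4 -0.2]
up t 17.53 tcp [0.5911 0.2924 0.1487] w 0.0599 F [-0.   0.3 -0.5]
blue done
above t 19.82 tcp [ 0.4358 -0.2563  0.1501] w 0.0659 F [0.5 0.8 0.5]
False
grip t 21.38 tcp [ 0.4362 -0.2573  0.0201] w 0.0435 F [-0.   0.7  5.5]
lift t 22.34 tcp [ 0.4346 -0.2559  0.1388] w 0.0429 F [ 0.9 -0.4 -1.5]
over t 24.08 tcp [0.5951 0.1075 0.1399] w 0.0432 F [ 0.2 -0.4 -1.1]
near t 25.42 tcp [0.5962 0.1086 0.0458] w 0.0433 F [-0.3 -0.8 -0.7]
contact True
down t 25.98 tcp [0.5955 0.1085 0.0352] w 0.0431 F [-1.2  0.1  4.1]
open t 26.28 tcp [0.5941 0.1085 0.0338] w 0.0597 F [ 0.6 -0.4 -0.2]
up t 27.21 tcp [0.5945 0.1085 0.1488] w 0.0601 F [-0.4 -0.3 -0.3]
red done
above t 30.31 tcp [0.4779 0.0031 0.15  ] w 0.0662 F [-0.2  0.1  0.5]
False
grip t 31.88 tcp [0.4788 0.0029 0.0199] w 0.0426 F [-0.5  0.1  3.8]
lift t 32.84 tcp [0.4767 0.0032 0.1388] w 0.0419 F [ 0.2 -0.3 -0.5]
over t 34.28 tcp [ 0.6343 -0.2794  0.1395] w 0.0427 F [-0.3  0.4 -1.4]
near t 35.62 tcp [ 0.6355 -0.2807  0.046 ] w 0.0424 F [-0.  -0.7 -1.9]
contact True
down t 36.19 tcp [ 0.6349 -0.2804  0.035 ] w 0.0424 F [-0.1 -1.   3.1]
open t 36.51 tcp [ 0.6333 -0.2794  0.033 ] w 0.0601 F [-0.2  0.2  0.3]
up t 37.43 tcp [ 0.634  -0.2798  0.1486] w 0.0599 F [-0.3 -0.3 -1.1]
white done
```

Run:
```python
from job import *
move_linear([.55,-.27,.25],velocity=.2)
for n in ("scene","side"):
    d=snap(n,"f_"+n); P=cloud(d)
    for c in ST:
        q=P[np.hypot(P[...,0]-ST[c][0],P[...,1]-ST[c][1])<.025]; q=q[(q[:,2]>.069)&(q[:,2]<.08)]
        e,r=cv2.minEnclosingCircle(q[:,:2].astype(np.float32)); print(n,c,len(q),np.round(e,4),round(r,4),np.median(q[:,2]).round(4))
```

```text
scene black 245 [ 0.5955 -0.0876] 0.0217 0.0756
scene blue 213 [0.5909 0.294 ] 0.0225 0.0753
scene red 237 [0.596  0.1091] 0.0223 0.0746
scene white 301 [ 0.6341 -0.2781] 0.0226 0.0748
side black 236 [ 0.5951 -0.0886] 0.0225 0.0738
side blue 133 [0.5905 0.2918] 0.0231 0.0735
side red 177 [0.5963 0.1071] 0.0238 0.0735
side white 315 [ 0.6329 -0.2804] 0.0231 0.0737
```

View pics/f_scene.png

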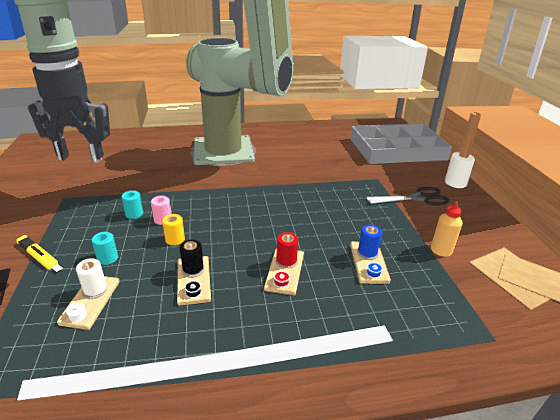

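View pics/f_side.png

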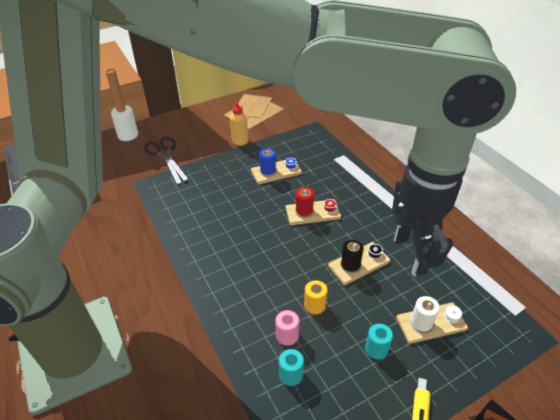

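All four spools sit on their matching stands, at scene (91,277), (191,257), (287,248) and (370,240). Their tops read 74–76 mm, where a seated spool should read 75 mm. Yellow, pink, both teal spools and the glue bottle haven't moved. Handing in.

```bash
python3 -c "
from station import *
print(finish_job(), state()['time'])"
```

```text
the job is handed in; nothing more can be done
the job is handed in; nothing more can be done
```

The black, blue, red and white spools are each over the spindle of the stand with the same-coloured bobbin, resting on the felt pad and released. I handed the job in at about 39 s of the 96 s allowed.

- **Seating:** each spool met its pad with the fingertips 35 mm up, giving a 3–4 N contact reading. In the last pictures from both fixed cameras, the spool tops read 74–76 mm, where a seated spool should read 75 mm. Their centres were within about 2.5 mm of the measured spindle axes.
- **Bystanders:** the yellow spool, the pink and turquoise look-alikes and the glue bottle look unmoved in those pictures.
- **Clearance:** the gripper was well clear of everything at hand-in.
- **Disagreement:** the two cameras differed by up to about 4 mm before the moves, nearly 8 mm on the glue bottle, which I left alone. I averaged the two views for the spools and stands. No check failed.

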